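# Move a jar to the free stirrer place and turn it up

### The job

Slide the steel jar across the stirrer to the free place, without lifting or tipping it, and let go of it standing inside the printed ring. Then, with a fingertip, roll the ribbed thumbwheel in front of that place away from the robot until it stops at full speed. Leave the small amber bottle and the other two wheels as they are.

Things in the scene. Friction and masses are not known exactly. Their poses are not given: they have to be found in the camera images.
- stirrer: three-place magnetic stirrer, a flat box 220 x 400 x 40 mm fixed to the bench. Origin: centre of its underside; x points from its front edge (towards the robot) to its back, y to its left, z up. The flat top, 40 mm above the origin, is smooth from front to back (the printed rings are flush), enamelled and slippery (friction about 0.3): light at the back, and a grey strip 52 mm deep along the front that holds the three thumbwheels
- jar: squat round steel jar with a steel lid and a low black knob on top, all one loose piece: straight side 56 mm in diameter up to 50 mm, lid 54 mm in diameter above that, 64 mm tall to the top of the knob, about 0.3 kg (0.2 to 0.42). Origin: centre of its underside, z up its axis. Fingers that press it down while they grip or drag it can make it tip: hold it low, and do not press down
- small_bottle: the small amber bottle on the stirrer: 41 mm in diameter, 85 mm tall with a white cap, loose; it stays where it is. Origin: centre of its underside, z up
- place_left (a point): centre of the left place, on the stirrer's top face: a printed dark ring 78 mm outside, 72 mm inside, with a centre dot. The three places lie in a row along the stirrer's y, 130 mm apart, 55 mm behind its middle. One holds the jar, one the bottle, one is free
- place_middle (a point): centre of the middle place, on the stirrer's top face: a printed dark ring 78 mm outside, 72 mm inside, with a centre dot. The three places lie in a row along the stirrer's y, 130 mm apart, 55 mm behind its middle. One holds the jar, one the bottle, one is free
- place_right (a point): centre of the right place, on the stirrer's top face: a printed dark ring 78 mm outside, 72 mm inside, with a centre dot. The three places lie in a row along the stirrer's y, 130 mm apart, 55 mm behind its middle. One holds the jar, one the bottle, one is free
- wheeltop_left (a point): highest point of the thumbwheel of the left place, in the front strip 140 mm in front of that place. Black ribbed wheel, 14 mm wide, radius 19.6 mm over the 1.6 mm ribs, its axle along the stirrer's y; only its upper 9.6 mm stand out of the top face, so it cannot be pinched, but a closed fingertip laid on it and drawn along the stirrer's +x (away from the robot) rolls it; pressing with 2 to 5 N is enough, and it takes two or more strokes
- wheeltop_middle (a point): highest point of the thumbwheel of the middle place, in the front strip 140 mm in front of that place. Black ribbed wheel, 14 mm wide, radius 19.6 mm over the 1.6 mm ribs, its axle along the stirrer's y; only its upper 9.6 mm stand out of the top face, so it cannot be pinched, but a closed fingertip laid on it and drawn along the stirrer's +x (away from the robot) rolls it; pressing with 2 to 5 N is enough, and it takes two or more strokes
- wheeltop_right (a point): highest point of the thumbwheel of the right place, in the front strip 140 mm in front of that place. Black ribbed wheel, 14 mm wide, radius 19.6 mm over the 1.6 mm ribs, its axle along the stirrer's y; only its upper 9.6 mm stand out of the top face, so it cannot be pinched, but a closed fingertip laid on it and drawn along the stirrer's +x (away from the robot) rolls it; pressing with 2 to 5 N is enough, and it takes two or more strokes
- wheel_left (a joint): turn of the left place's thumbwheel, rad: 0 = lowest speed, 1.7 = highest speed, a hard stop at each end; it grows as the wheel's top rolls away from the robot (about 19 mm of rim travel a radian). Turns stiffly (about 1 N at the rim) and stays where it is left. One white rib leans 0.85 rad towards the robot at 0 and 0.85 rad away at 1.7. Starts at 0 to 0.3
- wheel_middle (a joint): turn of the middle place's thumbwheel, rad: 0 = lowest speed, 1.7 = highest speed, a hard stop at each end; it grows as the wheel's top rolls away from the robot (about 19 mm of rim travel a radian). Turns stiffly (about 1 N at the rim) and stays where it is left. One white rib leans 0.85 rad towards the robot at 0 and 0.85 rad away at 1.7. Starts at 0 to 0.3
- wheel_right (a joint): turn of the right place's thumbwheel, rad: 0 = lowest speed, 1.7 = highest speed, a hard stop at each end; it grows as the wheel's top rolls away from the robot (about 19 mm of rim travel a radian). Turns stiffly (about 1 N at the rim) and stays where it is left. One white rib leans 0.85 rad towards the robot at 0 and 0.85 rad away at 1.7. Starts at 0 to 0.3
Mind the look-alikes: they are no part of the job. Leave any green look-alike of the jar alone.

How it is judged:
By the outcome, as a careful person would: the job done as asked, in the order asked, and still so for the second after the job is handed in, with the robot touching nothing.
It also fails if it takes over 59 s, if anything falls off the work surface, if the arm or the gripper's body presses on something with over 40 N, if the wrist force passes 120 N, or if a joint passes its speed limit or range.

### The arm

A 6-joint arm with a two-finger parallel gripper is mounted at the origin on a cart in front of the work surface, level with it; the furniture and walls round the work are solid. World frame = base frame: x ahead of the robot, y to its left, z up, the work surface at z = 0. Lengths are in m, angles in rad, forces in N, time in s.
With the tool pointing down it reaches from about 0.3 to 0.775 m from the base axis. Payload 14.6 kg.
Tool frame: the origin (TCP) lies at the centre of the arm's flange, where the gripper is bolted on; the fingertips stand 199 mm ahead of it and the grasp point (between the pads) lies 180 mm ahead of it; z points along the fingers, y is the line along which they close (so a half turn about z gives the same grasp; the last joint's range is limited). The gripper opens to 94 mm and grips with 3 to 60 N. Pads are 16 mm wide; open, the fingers measure 119 mm over their backs; the gripper's body (75 mm by 177 mm) begins 78 mm behind the grasp point.
Start: joints at [-0.067, 0.3, 1.521, -0, 1.321, -0.067], TCP at [0.55, -0, 0.405] pointing down, gripper open.
Joint ranges: [-3.03, 3.03], [-0.79, 2.21], [0.23, 2.52], [-1.04, 4.18], [0, 3.07], [-2.55, 2.55]. Speed limits (rad/s): [2.22, 2.22, 2.57, 3.14, 3.14, 3.14].

### API

Orientations are given as [roll, pitch, yaw] about the fixed x, y, z axes, in that order (R = Rz(yaw) Ry(pitch) Rx(roll)).
In Python, from station import ctrl gives the robot as it stands. The module is installed in compiled form; this text tells all that it offers.
- The arm moves only by the tool servo_tool, never from a script. Its argument "motion" is a list of rows, each a list of 5 numbers: the closure, from 0 (fully open) to 1 (shut), then the shift along the world's x, y, z in cm, then the turn about the world's z in degrees. A call has 1 to 20 rows; each row is the pose to reach, as a shift and turn from the pose commanded when the call began; what a row does not reach only later rows make up. A row lasts 1/8 s, in which the tool goes at most 62.5 mm and 10.7 degrees, less where a joint would pass 70% of its speed; a pose out of reach is approached as far as the arm can. A call with a gripper value outside its range is refused whole. The fingers move at their own pace and stop on an object; "squeeze" is the grip in N (left out, the last holds). Time passes only in rows, so rows that repeat a pose let the fingers close. It gives the time, the measured TCP pose, the force, the opening and the grip force at its end, in the units of the state.
- ctrl.get_obs(): the state, without advancing time (a new reading comes with each control period).
- ctrl.camera(name): name is "scene" or "side" or "wrist"; returns a dict with "image" (400x640x3 uint8, red, green, blue), "fx", "fy", "cx", "cy" (pixels), "camera_from_world" (4x4, takes a point from world to camera coordinates); the wrist camera has in their place "hand_eye" (4x4, takes a point from camera to tool coordinates, whose origin is the TCP and whose axes are the flange's). Camera axes: x right, y up, looking along -z (the intrinsics and any distortion apply to the point x, -y, -z); pixel columns grow to the right and rows downward; lengths in m; the calibration is good to about 2 mm. The wrist camera is an equidistant fisheye: a pixel r from the principal point sees the ray r / f radians off the axis. A picture is of the moment at which its call begins: read the wrist's pose just before it. There is no depth.
- ctrl.hand_in(): hands the job in; it is judged then, once.
The state is a dict: "time_s": time; "qpos": joint angles; "joint_vel": joint speeds; "tau": joint torques, N m; "ee_pos": TCP position; "eef_rot": TCP orientation; "force": force on the tool from outside, world axes, zero at the start; "moment": the same for the moment, N m; "grip_width": finger opening in m; "grip_force": force on a finger pad.
Only numpy, scipy, OpenCV 4.12 (cv2) and the standard library are available. Lean on these libraries where they do the work, as an engineer would, in place of code of your own. Each camera call takes 0.05 s, during which the arm holds its last target. There are 200 camera calls.

## Working session

There is one attempt and no reset: what is moved stays moved. The work goes in short steps, Python scripts to look and compute and a tool call to move; the robot and the scene stay as the last step left them, time stands still between calls to the robot, and variables do not carry over. Pictures are saved under pics/ and viewed, at most 10 in all, crops included, and the job is handed in when it is done.

Besides the shell and the picture viewer there is one more tool, called after ">>>" as a command line: name --pt "numbers of a row" for each row, then --argument value for the rest. servo_tool: Moves the arm, as the interface text tells. Its arguments: {"type":"object","properties":{"motion":{"type":"array","items":{"type":"array","items":{"type":"number"}}},"squeeze":{"type":"number"}},"required":["motion"]}

```bash
mkdir -p pics; cat > h.py <<'E'
import numpy as np, cv2
from station import ctrl
from scipy.spatial.transform import Rotation as R
def shot(name,fn=None):
    o=ctrl.get_obs(); c=ctrl.camera(name); c['obs']=o; c['name']=name
    if fn: cv2.imwrite('pics/'+fn,c['image'][:,:,::-1])
    return c
def ray(c,u,v):
    x=(u-c['cx'])/c['fx']; y=(v-c['cy'])/c['fy']
    if c['name']=='wrist':
        r=np.hypot(x,y); s=np.sin(r)/max(r,1e-9)
        d=np.array([x*s,-y*s,-np.cos(r)])
        T=np.eye(4); e=np.array(c['obs']['eef_rot'])
        T[:3,:3]=R.from_euler('xyz',e).as_matrix() if e.size==3 else (e if e.size==9 else R.from_quat(e).as_matrix())
        T[:3,3]=c['obs']['ee_pos']; M=T@np.array(c['hand_eye'])
    else:
        d=np.array([x,-y,-1.]); M=np.linalg.inv(np.array(c['camera_from_world']))
    return M[:3,3],M[:3,:3]@d
def onz(c,u,v,z):
    o,d=ray(c,u,v); return o+d*(z-o[2])/d[2]
E
python3 - <<'E'
from h import *
for n in ('scene','wrist','side'):
    c=shot(n,n+'0.png'); print(n,{k:v for k,v in c.items() if k in('fx','cx','cy')})
    np.save(n+'0.npy',c,allow_pickle=True)
print(ctrl.get_obs())
a=[cv2.imread(f'pics/{n}0.png') for n in('scene','wrist')]
E
```

```text
scene {'fx': 510.66476007360745, 'cx': 318.0060852413044, 'cy': 197.44849667445524}
wrist {'fx': 309.70691628693146, 'cx': 320.4650267407052, 'cy': 198.47501316034544}
side {'fx': 400.89480633042956, 'cx': 320.2274532865489, 'cy': 201.46198700415277}
{'time_s': 0.15, 'qpos': array([-6.66039171e-02,  3.00336863e-01,  1.52143354e+00, -2.84326257e-05,
        1.32069709e+00, -6.66133972e-02]), 'joint_vel': array([ 0.00024475, -0.00079089, -0.0012649 ,  0.00038683, -0.00080986,
       -0.00196059]), 'tau': array([-2.50185103e-04, -5.31960297e+01, -3.52822959e+01,  7.07691838e-02,
        2.35654798e-02, -3.66386917e-05]), 'ee_pos': array([ 5.49975582e-01, -5.43136438e-06,  4.04222302e-01]), 'eef_rot': array([-3.14071792e+00, -3.07522964e-05,  1.57081284e+00]), 'force': array([ 0.16927683, -1.04790927, -0.05947544]), 'moment': array([-0.00896467,  0.00658219, -0.04863518]), 'grip_force': 0.0, 'grip_width': 0.09416099479007965}
```

View pics/scene0.png

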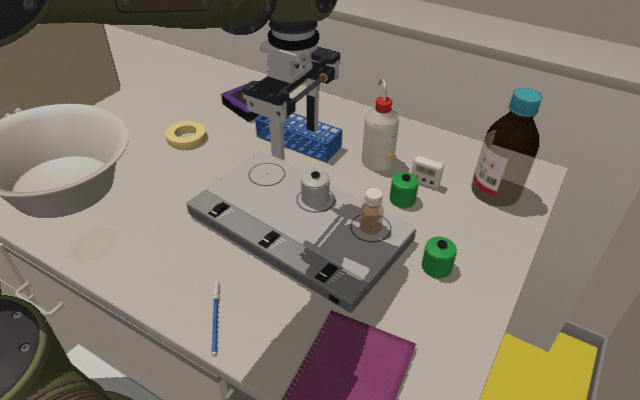

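View pics/wrist0.png

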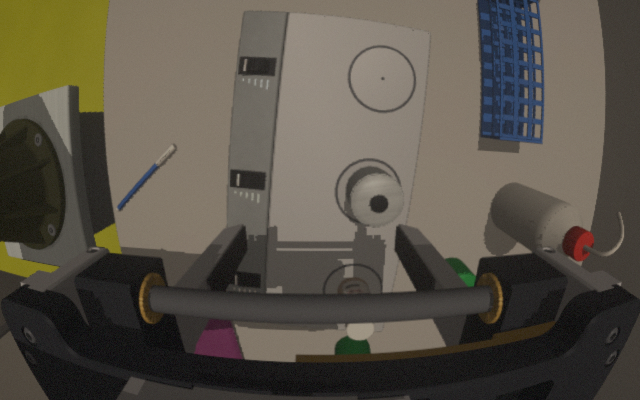

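The free place is the left one: its dot is at wrist (382,78). The jar stands in the middle place, knob at wrist (379,203), and the bottle is on the right. The left wheel is at wrist (257,66).

```bash
python3 - <<'E'
from h import *
c=np.load('wrist0.npy',allow_pickle=True).item(); s=np.load('scene0.npy',allow_pickle=True).item()
g=cv2.cvtColor(c['image'],cv2.COLOR_RGB2GRAY)
def cen(g,u,v,w,h,t):
    p=g[v-h:v+h+1,u-w:u+w+1]; m=(p<t).astype(np.uint8)
    n,l,st,ce=cv2.connectedComponentsWithStats(m); i=1+np.argmax(st[1:,4]); return ce[i]+[u-w,v-h],st[i]
for nm,a,z in(('dotL',(382,78,8,8,110),.04),('knob',(379,203,14,14,70),.104),('whL',(257,66,22,12,60),.047),('whM',(248,180,20,12,60),.047)):
    p,st=cen(g,*a); print(nm,p.round(1),st[2:],onz(c,*p,z).round(4))
# strip corners on top face
for uv in((245,12),(430,32),(288,14),(275,230)): print(uv,onz(c,*uv,.04).round(4))
print('scene knob',onz(s,315.5,174,.104).round(4),'dot',onz(s,267,174,.04).round(4),'wheelL',onz(s,219,209,.047).round(4),'whM',onz(s,270,239,.047).round(4),'whR',onz(s,328,272,.047).round(4))
cv2.imwrite('pics/c1.png',np.hstack([cv2.resize(c['image'][30:130,215:295,::-1],(480,600),interpolation=2)]))
E
```

```text
dotL [382.3  78.1] [4 3 9] [0.6188 0.1211 0.04  ]
knob [378.6 203.7] [ 18  17 243] [ 0.6055 -0.0054  0.104 ]
whL [257.7  65.9] [ 37  19 562] [0.482  0.1339 0.047 ]
whM [248.2 179.3] [ 36  20 535] [0.4688 0.0075 0.047 ]
(245, 12) [0.4644 0.2022 0.04  ]
(430, 32) [0.6765 0.1815 0.04  ]
(288, 14) [0.514  0.1961 0.04  ]
(275, 230) [ 0.4962 -0.0553  0.04  ]
scene knob [ 0.6064 -0.0071  0.104 ] dot [0.6208 0.1213 0.04  ] wheelL [0.477 0.132 0.047] whM [0.4628 0.0019 0.047 ] whR [ 0.4507 -0.1271  0.047 ]
```

View pics/c1.png

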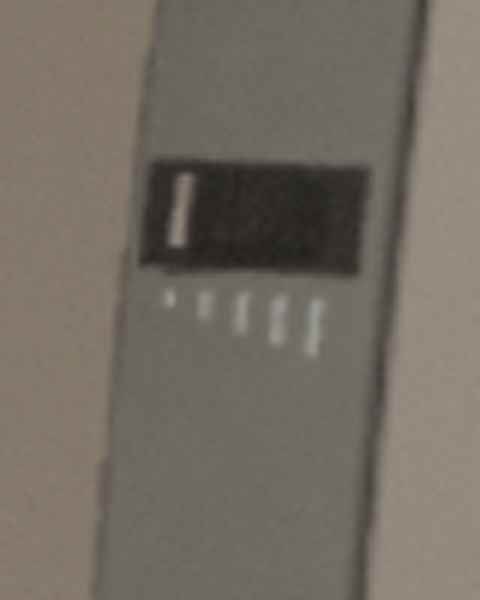

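>>> servo_tool --pt "0 2.8 -0.3 -3 -3" --pt "0 5.6 -0.6 -6 -5.5" --pt "0 5.6 -0.6 -9 -5.5" --pt "0 5.6 -0.6 -12 -5.5" --pt "0 5.6 -0.6 -14 -5.5" --pt "0 5.6 -0.6 -15.2 -5.5" --pt "0 5.6 -0.6 -15.8 -5.5" --pt "0 5.6 -0.6 -15.8 -5.5" --pt "0 5.6 -0.6 -15.8 -5.5" --squeeze 8

```text
time_s: 1.27
ee_pos: [0.6061, -0.006, 0.2474]
eef_rot: [3.141, -0.0, 1.475]
force: [-0.9, 0.4, -0.3]
grip_width: 0.0938
grip_force: 0.0
```

>>> servo_tool --pt "0.2 0 0 0 0" --pt "0.3 0 0 -0.1 0" --pt "0.36 0 0 -0.1 0" --pt "0.4 0 0 -0.1 0" --pt "0.45 0 0 -0.1 0" --pt "0.5 0 0 -0.1 0" --pt "0.5 0 0 -0.1 0" --pt "0.5 0 0 -0.1 0" --squeeze 8

```text
time_s: 2.28
ee_pos: [0.606, -0.006, 0.2456]
eef_rot: [-3.141, -0.0, 1.475]
force: [-0.1, -0.3, 0.8]
grip_width: 0.0558
grip_force: 8.0
```

```bash
python3 - <<'E'
from h import *
c=shot('side','side1.png');print(c['obs']['force'],c['obs']['grip_width'],c['obs']['ee_pos'])
E
```

```text
[-0.14873324 -0.28823576  0.81490226] 0.05575882493061288 [ 0.60597702 -0.00600804  0.24563606]
```

View pics/side1.png

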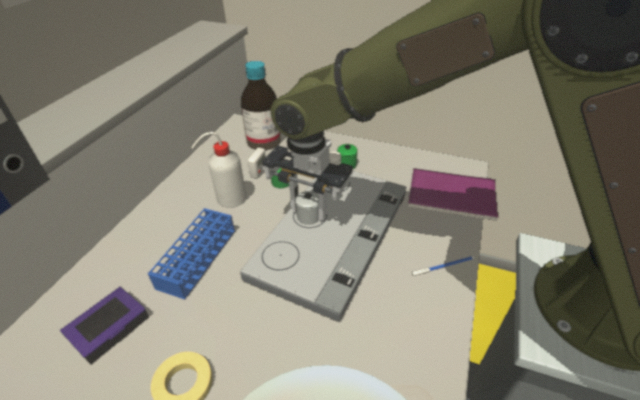

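The fingers hold the jar (side pixel 307,208), and the free ring at (281,255) has a clear path to it.

>>> servo_tool --pt "0.5 0.04 0.4 0 0" --pt "0.5 0.13 1.2 0 0" --pt "0.5 0.23 2.2 0 0" --pt "0.5 0.34 3.2 0 0" --pt "0.5 0.45 4.2 0 0" --pt "0.5 0.55 5.2 0 0" --pt "0.5 0.66 6.2 0 0" --pt "0.5 0.77 7.2 0 0" --pt "0.5 0.87 8.2 0 0" --pt "0.5 0.98 9.2 0 0" --pt "0.5 1.08 10.2 0 0" --pt "0.5 1.19 11.2 0 0" --pt "0.5 1.28 12.0 0 0" --pt "0.5 1.33 12.5 0 0" --pt "0.5 1.35 12.7 0 0" --pt "0.5 1.35 12.7 0 0" --pt "0.5 1.35 12.7 0 0"

```text
time_s: 4.45
ee_pos: [0.6195, 0.121, 0.2456]
eef_rot: [3.142, -0.0, 1.475]
force: [0.8, 1.8, 0.8]
grip_width: 0.0555
grip_force: 8.0
```

```bash
python3 - <<'E'
from h import *
s=shot('side'); c=shot('scene');w=shot('wrist');print(c['obs']['ee_pos'])
f=lambda i,y0,x0:cv2.resize(i[y0:y0+100,x0:x0+130,::-1],(390,300),interpolation=2)
cv2.imwrite('pics/m2.png',np.hstack([f(c['image'],120,205),f(s['image'],190,220)]))
E
```

```text
[0.61948737 0.12100482 0.24566194]
```

View pics/m2.png

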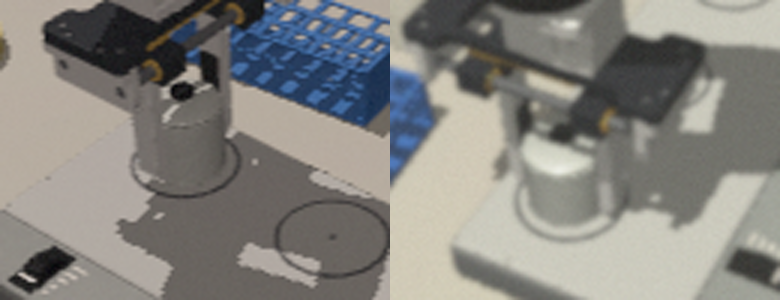

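The jar stands inside the left ring in both views, so I'll release it, rise and look.

>>> servo_tool --pt "0.4 0 0 0 0" --pt "0.3 0 0 0 0" --pt "0.15 0 0 0 0" --pt "0 0 0 0 0" --pt "0 0 0 0 0" --pt "0 0 0 2 0" --pt "0 0 0 6 0" --pt "0 -3 0.5 10 0" --pt "0.3 -8 0.9 12 0" --pt "0.8 -13.9 1.4 12 0" --pt "1 -13.9 1.4 12 0" --pt "1 -13.9 1.4 12 0" --pt "1 -13.9 1.4 12 0"

```text
time_s: 6.22
ee_pos: [0.4814, 0.1349, 0.3661]
eef_rot: [3.141, -0.0, 1.474]
force: [0.5, -0.3, 0.7]
grip_width: 0.0475
grip_force: 0.0
```

```bash
python3 - <<'E'
from h import *
s=shot('scene'); w=shot('wrist','w3.png');print(w['obs']['ee_pos'],w['obs']['force'],w['obs']['grip_width'])
np.save('w3.npy',w,allow_pickle=True)
f=lambda i,y0,x0:cv2.resize(i[y0:y0+100,x0:x0+130,::-1],(520,400),interpolation=2)
b=np.zeros((600,640,3),np.uint8); b[:400]=w['image'][:,:,::-1]; b[400:,:260]=cv2.resize(s['image'][120:220,200:330,::-1],(260,200))
cv2.imwrite('pics/m3.png',b)
E
```

```text
[0.4813586  0.13488802 0.36574728] [ 0.2209117   0.00495366 -0.43019589] 0.043388379844661464
```

View pics/m3.png

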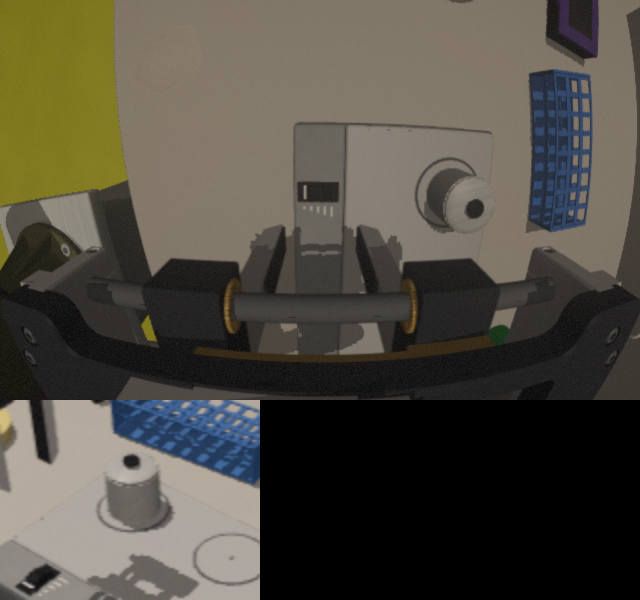

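The jar stands free in the left ring (scene crop, and wrist knob at 475,208). The left wheel is at wrist (318,192). I'll check the numbers.

```bash
python3 - <<'E'
from h import *
c=np.load('w3.npy',allow_pickle=True).item()
g=cv2.cvtColor(c['image'],cv2.COLOR_RGB2GRAY)
m=(g[175:208,290:348]<50).astype(np.uint8); n,l,st,ce=cv2.connectedComponentsWithStats(m); i=1+np.argmax(st[1:,4]); p=ce[i]+[290,175]
print(p,st[i],onz(c,*p,.047))
print('slot ends',onz(c,297,192,.04),onz(c,340,192,.04))
m=(g[195:222,462:490]<50).astype(np.uint8); n,l,st,ce=cv2.connectedComponentsWithStats(m); i=1+np.argmax(st[1:,4]); p=ce[i]+[462,195]
print('knob',p,onz(c,*p,.104)); 
E
```

```text
[318.79852941 191.43970588] [  8   7  40  20 680] [0.48077374 0.13715361 0.047     ]
slot ends [0.45849523 0.13711326 0.04      ] [0.50194412 0.13292207 0.04      ]
knob [474.54954955 208.4954955 ] [0.61837632 0.12197886 0.104     ]
```

>>> servo_tool --pt "1 0 0 0 0" --pt "1 0 0 0 0" --pt "1 -0.5 0 -4 0" --pt "1 -1.0 0 -8 0" --pt "1 -1.0 0 -10 0" --pt "1 -1.0 0 -11 0" --pt "1 -1.0 0 -11 0"

```text
time_s: 7.2
ee_pos: [0.4706, 0.135, 0.2556]
eef_rot: [-3.141, 0.0, 1.475]
force: [-0.4, -0.4, 0.3]
grip_width: 0.0005
grip_force: 0.0
```

>>> servo_tool --pt "1 0 0.1 -0.4 0" --pt "1 0 0.1 -0.6 0" --pt "1 0 0.1 -0.7 0" --pt "1 0 0.1 -0.7 0" --pt "1 0 0.1 -0.7 0"

```text
time_s: 7.82
ee_pos: [0.4705, 0.136, 0.2488]
eef_rot: [3.141, -0.0, 1.475]
force: [0.0, 0.3, 1.1]
grip_width: 0.0007
grip_force: 0.0
```

>>> servo_tool --pt "1 0 0 -0.05 0" --pt "1 0 0 -0.1 0" --pt "1 0 0 -0.1 0"

```text
time_s: 8.2
ee_pos: [0.4705, 0.136, 0.2476]
eef_rot: [-3.141, 0.0, 1.475]
force: [-0.4, -0.9, -0.3]
grip_width: 0.0005
grip_force: 0.0
```

>>> servo_tool --pt "1 0 0 -0.05 0" --pt "1 0 0 -0.1 0" --pt "1 0 0 -0.1 0"

```text
time_s: 8.57
ee_pos: [0.4706, 0.136, 0.2471]
eef_rot: [3.141, -0.0, 1.475]
force: [-1.8, -1.4, 7.4]
grip_width: 0.0006
grip_force: 3.1
```

>>> servo_tool --pt "1 0.2 0 0.03 0" --pt "1 0.4 -0.04 0.03 0" --pt "1 0.6 -0.06 0.03 0" --pt "1 0.8 -0.08 0.03 0"

```text
time_s: 9.07
ee_pos: [0.4791, 0.1352, 0.2486]
eef_rot: [3.139, -0.001, 1.475]
force: [-2.2, -3.9, 18.4]
grip_width: 0.0004
grip_force: 8.9
```

>>> servo_tool --pt "1 0 0 0.12 0" --pt "1 0.2 -0.02 0.13 0" --pt "1 0.4 -0.04 0.12 0" --pt "1 0.6 -0.06 0.1 0"

```text
time_s: 9.57
ee_pos: [0.4848, 0.1346, 0.2483]
eef_rot: [3.141, -0.0, 1.475]
force: [-0.2, 0.0, 4.9]
grip_width: 0.0005
grip_force: 2.3
```

```bash
python3 - <<'E'
from h import *
s=shot('scene');cv2.imwrite('pics/s4.png',cv2.resize(s['image'][185:235,185:265,::-1],(640,400),interpolation=2)); print(s['obs']['force'])
E
```

```text
[-0.22465801  0.0454421   4.86148391]
```

View pics/s4.png

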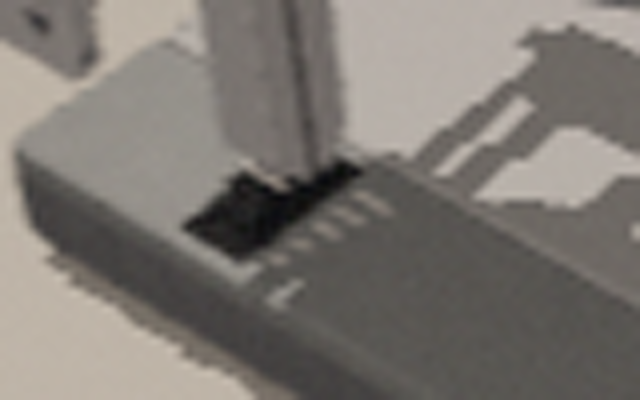

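The wheel is turning: the white rib has moved up under the tip (crop 275,180). I'll finish this stroke, lift and reset.

>>> servo_tool --pt "1 0.2 -0.02 0 0" --pt "1 0.4 -0.04 -0.02 0" --pt "1 0.6 -0.06 -0.05 0" --pt "1 0.6 -0.06 -0.05 0"

```text
time_s: 10.12
ee_pos: [0.4905, 0.134, 0.2472]
eef_rot: [-3.141, 0.0, 1.475]
force: [-0.2, 0.7, -0.5]
grip_width: 0.0006
grip_force: 0.0
```

>>> servo_tool --pt "1 0 0 1.2 0" --pt "1 -1.5 0.15 1.2 0" --pt "1 -1.5 0.15 0.3 0" --pt "1 -1.5 0.15 0.05 0" --pt "1 -1.5 0.15 0.03 0"

```text
time_s: 10.75
ee_pos: [0.4763, 0.1355, 0.2486]
eef_rot: [3.14, -0.0, 1.475]
force: [-2.8, -2.0, 12.5]
grip_width: 0.0003
grip_force: 6.7
```

>>> servo_tool --pt "1 0.1 0 0.07 0" --pt "1 0.3 -0.03 0.07 0" --pt "1 0.5 -0.05 0.07 0" --pt "1 0.7 -0.07 0.06 0"

```text
time_s: 11.25
ee_pos: [0.483, 0.1347, 0.2485]
eef_rot: [3.141, -0.0, 1.475]
force: [-0.8, -1.0, 3.3]
grip_width: 0.0003
grip_force: 1.9
```

>>> servo_tool --pt "1 0.2 -0.02 -0.02 0" --pt "1 0.4 -0.04 -0.07 0" --pt "1 0.6 -0.06 -0.12 0" --pt "1 0.6 -0.06 -0.12 0"

```text
time_s: 11.75
ee_pos: [0.4885, 0.1342, 0.2469]
eef_rot: [-3.141, 0.0, 1.475]
force: [0.0, 0.0, -0.3]
grip_width: 0.0005
grip_force: 0.1
```

>>> servo_tool --pt "1 0 0 1.2 0" --pt "1 -1.3 0.13 1.2 0" --pt "1 -1.3 0.13 0.4 0" --pt "1 -1.3 0.13 0.13 0" --pt "1 -1.3 0.13 0.12 0" --pt "1 -1.3 0.13 0.12 0"

```text
time_s: 12.5
ee_pos: [0.4753, 0.1356, 0.2486]
eef_rot: [-3.14, 0.0, 1.475]
force: [-7.8, -0.6, 14.7]
grip_width: 0.0003
grip_force: 7.6
```

>>> servo_tool --pt "1 0.2 -0.02 0 0" --pt "1 0.4 -0.04 0 0" --pt "1 0.6 -0.06 0 0"

```text
time_s: 12.88
ee_pos: [0.4806, 0.1352, 0.2484]
eef_rot: [-3.137, 0.0, 1.475]
force: [-22.8, 2.8, 26.2]
grip_width: 0.0017
grip_force: 13.0
```

>>> servo_tool --pt "1 0.2 -0.02 0 0" --pt "1 0.4 -0.04 -0.03 0" --pt "1 0.6 -0.06 -0.08 0"

```text
time_s: 13.25
ee_pos: [0.4871, 0.1346, 0.2483]
eef_rot: [-3.139, 0.0, 1.475]
force: [-16.2, 0.0, 28.5]
grip_width: 0.0159
grip_force: 14.4
```

>>> servo_tool --pt "1 0 0 2 0" --pt "1 -3 0.3 6 0" --pt "1 -6 0.6 11 0" --pt "1 -6 0.6 11 0"

```text
time_s: 13.75
ee_pos: [0.4267, 0.1406, 0.3605]
eef_rot: [3.136, -0.002, 1.476]
force: [-0.2, -0.0, -0.3]
grip_width: 0.0002
grip_force: 0.0
```

```bash
python3 - <<'E'
from h import *
s=shot('scene');w=shot('wrist','w5.png');np.save('w5.npy',w,allow_pickle=True)
x,y=300,140
f=lambda i:cv2.resize(i,(400,300),interpolation=2)
b=np.hstack([f(s['image'][180:240,180:260,::-1]),f(w['image'][140:260,300:460,::-1])])
cv2.imwrite('pics/m5.png',np.vstack([b,np.hstack([f(w['image'][:,:,::-1]),f(s['image'][100:300,150:420,::-1])])]))
E
```

```text
(no output)
```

View pics/m5.png

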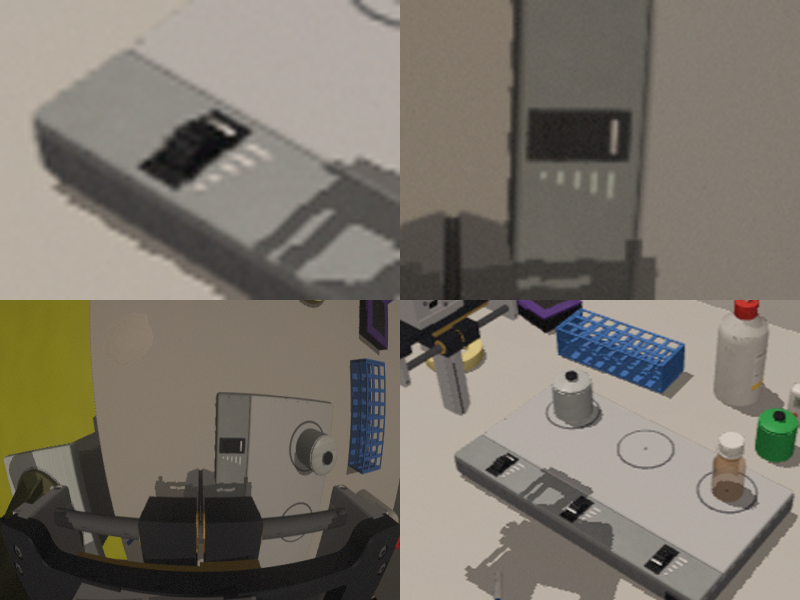

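The white rib now sits at the far end of the left wheel, against the longest mark (top-right crop 613,135). The jar is in its ring, and the bottle and other wheels look unchanged. I'll check the rib's angle.

```bash
python3 - <<'E'
from h import *
w=np.load('w5.npy',allow_pickle=True).item()
u=300+613/2.5; v=140+135/2.5
u0,v0=300+(613)/2.5,0
s=160/400; U=300+613*s; V=140+135*s; a=onz(w,300+528*0+(528-400)*s,V,.04)
p=onz(w,300+(613-400)*s,V,.0429); b=onz(w,300+(630-400)*s,V,.04)
print('slot',a,b,'rib',p)
c=np.array([.481,.1355]); x=np.array([.9954,-.0958])
for q in(c,(np.array([.6195,.1212])-.14*x)): d=(p[:2]-q)@x; print(d, np.arcsin(min(1,d/.0196)))
E
```

```text
slot [0.45925298 0.13725247 0.04      ] [0.50073563 0.13333505 0.04      ] rib [0.49310737 0.13474377 0.0429    ]
0.012124124920855732 0.6669313619864171
0.0128911169208557 0.7177746993918103
```

Friction of 16–23 N against the drag suggests the hard stop, but the rib reads slightly short. One more light stroke, ending with a forward lift, will settle it.

>>> servo_tool --pt "1 2.5 -0.2 -5 0" --pt "1 4.9 -0.5 -9.5 0" --pt "1 4.9 -0.5 -10.8 0" --pt "1 4.9 -0.5 -11.1 0" --pt "1 4.9 -0.5 -11.15 0" --pt "1 4.9 -0.5 -11.15 0"

```text
time_s: 14.6
ee_pos: [0.4768, 0.135, 0.247]
eef_rot: [3.141, 0.001, 1.475]
force: [-4.2, -5.6, 20.1]
grip_width: 0.0021
grip_force: 22.7
```

>>> servo_tool --pt "1 0 0 0.14 0" --pt "1 0.15 -0.01 0.14 0" --pt "1 0.35 -0.03 0.14 0"

```text
time_s: 14.98
ee_pos: [0.4789, 0.1351, 0.247]
eef_rot: [-3.135, 0.001, 1.475]
force: [-25.7, -0.7, 25.2]
grip_width: 0.0019
grip_force: 22.9
```

That's 25 N of resistance, so it is hard against the stop. Lifting off gently with no backward motion.

>>> servo_tool --pt "1 0.1 0 0.2 0" --pt "1 0.3 -0.03 0.4 0" --pt "1 0.5 -0.05 1 0" --pt "1 0.5 -0.05 4 0" --pt "1 -3 0.3 9 0" --pt "1 -6 0.6 13 0" --pt "1 -6 0.6 13 0"

```text
time_s: 15.85
ee_pos: [0.4191, 0.1412, 0.3803]
eef_rot: [3.136, -0.002, 1.476]
force: [-0.2, -0.8, -0.3]
grip_width: 0.0006
grip_force: 0.0
```

```bash
python3 - <<'E'
from h import *
w=shot('wrist');s=shot('scene')
f=lambda i:cv2.resize(i,(400,300),interpolation=2)
e=onz(w,320,198,0)
cv2.imwrite('pics/m6.png',np.hstack([f(w['image'][120:280,280:500,::-1]),f(s['image'][100:300,150:420,::-1])]))
print(w['obs']['ee_pos'],w['obs']['force'])
hsv=cv2.cvtColor(w['image'],cv2.COLOR_RGB2GRAY)
np.save('w6.npy',w,allow_pickle=True)
E
```

```text
[0.41910106 0.14124246 0.3802667 ] [-0.24409747 -0.83667464 -0.3048686 ]
```

View pics/m6.png

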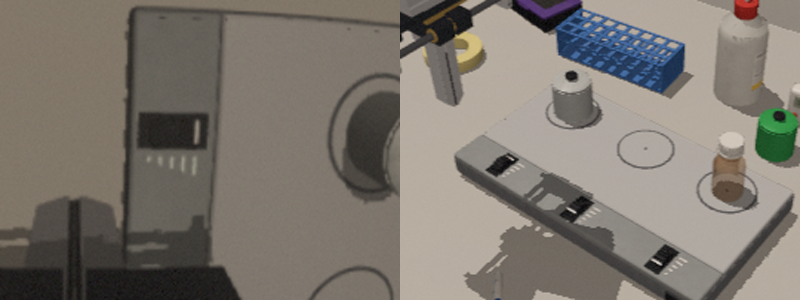

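The rib is at the far end (crop 197,130), about 14 mm past centre. That matches full speed. The jar is in its ring, and the bottle and other wheels look untouched.

```bash
python3 -c "
from station import ctrl
print(ctrl.hand_in())"
```

```text
the job is handed in; nothing more can be done
None
```

The job is handed in at about 16 s: the jar stands released inside the left ring and the left thumbwheel is rolled to its full-speed stop, with the bottle and other two wheels untouched; wheel pressing peaked near 28 N, above the suggested 2–5 N, and no verdict came back.

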